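# Close the bur canister with its nested lids, then take off the outer one

### The arm

A 7-joint arm with a two-finger parallel gripper is mounted at the origin on a cart in front of the work surface, level with it; the furniture and walls round the work are solid. World frame = base frame: x ahead of the robot, y to its left, z up, the work surface at z = 0. Lengths are in m, angles in rad, forces in N, time in s.
With the tool pointing down it reaches from about 0.425 to 0.825 m from the base axis. Payload 3.6 kg.
Tool frame: the origin (TCP) lies at the very end of the fingers, on their centre line; the grasp point (between the pads) lies 19 mm behind it; z points along the fingers, y is the line along which they close (so a half turn about z gives the same grasp; the last joint's range is limited). The gripper opens to 85 mm and grips with 20 to 120 N. Pads are 22 mm wide; open, the fingers measure 114 mm over their backs; the gripper's body (76 mm by 85 mm) begins 54 mm behind the grasp point. The pads swing forward as they close: fully open they stand 13 mm farther back than shut.
Start: joints at [-1.28, 0.615, -0.013, 1.423, 0.008, 1.103, -0.04], TCP at [0.203, 0.617, 0.196] pointing down, gripper open.
Joint ranges: [-3.12, 3.12], [-0.3, 2.06], [-1.34, 1.32], [0.26, 2.42], [-1.36, 4.5], [0.01, 1.98], [-2.84, 2.84]. Speed limits (rad/s): [2.79, 2.79, 3.14, 3.14, 3.14, 3.14, 3.14].

### API

Orientations are given as a unit quaternion [w, x, y, z].
In Python, from plant import robot gives the robot as it stands.
- The arm moves only by the shell command python3 -m creep 'ROWS' [OPENING]. ROWS is JSON, one flat list of numbers, 4 for each row, row after row: the shift along the tool's x, y, z in mm, then the turn about the tool's z in rad. A call has 1 to 12 rows; each row is the pose to reach, as a shift and turn from the pose commanded when the call began, along the tool's axes at that moment; what a row does not reach only later rows make up. A row lasts 1/10 s, in which the tool goes at most 50 mm and 8.59 degrees, less where a joint would pass 70% of its speed; a pose out of reach is approached as far as the arm can. A call with a gripper value outside its range is refused whole. OPENING is the opening in per cent of the stroke, from 0 (shut) to 100 (fully open), set as the call begins (- or left out, the last holds). The fingers move at their own pace and stop on an object; the grip force is fixed at half the most. Time passes only in rows, so rows that repeat a pose let the fingers close. It gives the time, the measured TCP pose, the force, the opening and the grip force at its end, in the units of the state.
- robot.state(): the state, without advancing time (a new reading comes with each control period).
- robot.capture(name): name is "side" or "top" or "wrist"; returns a dict with "image" (420x560x3 uint8, red, green, blue), "K" (3x3 intrinsics, pixels), "k1" (the pictures are not rectified: a ray, as slopes to the right and down, at radius r is drawn at 1 + k1 r^2 times it, then the intrinsics apply), "world_to_cam" (4x4, takes a point from world to camera coordinates); the wrist camera has in their place "hand_eye" (4x4, takes a point from camera to tool coordinates, whose origin is the TCP and whose axes are the flange's). Camera axes: x right, y up, looking along -z (the intrinsics and any distortion apply to the point x, -y, -z); pixel columns grow to the right and rows downward; lengths in m; the calibration is good to about 2 mm. A picture is of the moment at which its call begins: read the wrist's pose just before it. There is no depth.
- robot.sign_off(): hands the job in; it is judged then, once.
The state is a dict: "time_s": time; "joint_pos": joint angles; "qvel": joint speeds; "joint_efforts": joint torques, N m; "position": TCP position; "orientation": TCP orientation; "contact_force": force on the tool from outside, world axes, zero at the start; "ft_torque": the same for the moment, N m; "finger_gap": finger opening in m; "gripper_force": force on a finger pad.
Only numpy, scipy, OpenCV 4.12 (cv2) and the standard library are available. Lean on these libraries where they do the work, as an engineer would, in place of code of your own. Each camera call takes 0.05 s, during which the arm holds its last target. There are 200 camera calls.

### The job

Pick up the nested pair of lids together by the slim post of the inner lid, lower the pair gently onto the open bur canister, and let go only once the inner lid is fully home in its mouth. Then take the outer lid alone by its collar and lift it straight off, leaving the inner lid closed on the canister, not lifted or shifted. Finish holding the outer lid level in the gripper above the canister, completely clear of the post; do not put it down, and leave the things standing around where they are.

Things in the scene. Friction and masses are not known exactly. Their poses are not given: they have to be found in the camera images.
- canister: Open round steel canister, two bur tubes lying in it, fixed upright on the table. Outside 96 mm across (100 at foot and bead), 60 mm tall, wall 4 mm, mouth 88 mm across. Origin: centre of its underside. It stands on the left or the right of the work area, the lids on the other side. The inner lid's origin is 50 mm above this origin when home.
- inner_lid: Steel lid, 0.2 kg, loose, lying under the outer lid. Bottom up: plug 83 mm across, 0 to 10 mm, bevelled, enters the canister's mouth; plate 100 mm across, 10 to 14 mm, rests on the canister's rim when home; round upright post 16 mm across, 14 to 65 mm. Origin: centre of the plug's underside, z up.
- post_top (a point): Centre of the top of the inner lid's post, 65 mm above the inner lid's origin. Only the post's top 24 mm stands out above the outer lid's collar; held there, the inner lid carries the outer lid with it.
- outer_lid: Aluminium dust cover, 0.13 kg, loose, resting on the inner lid's plate with no catch. Skirt 112 mm outside, 106 inside, 0 to 8 mm; flat top 8 to 11 mm; central collar 40 mm outside, 11 to 35 mm, bored 24 mm right through for the inner lid's post. Origin: centre of the skirt's lower edge, z up; nested, 6 mm above the inner lid's origin. It is clear of the post after rising 59 mm.
- collar_top (a point): Centre of the top of the outer lid's collar, 35 mm above the outer lid's origin; grasp the collar's outside (40 mm across, 24 mm tall) to lift the outer lid alone. The post's top stands 24 mm above this point while nested.
- gown_parcel: Folded gown on top of a fixed drill console right of the work (350 x 250 mm, turned, 172 mm tall; its left corner lies about 150 mm left of this origin, its near corner about 200 mm nearer the robot). Origin: centre of the parcel's underside; its top is 60 mm higher, about 230 mm above the table: pass well above it.
- forceps: steel tissue forceps lying flat between the two places, 14 x 144 x 9 mm; a bystander. Origin: centre of its underside.
- steel_cup: small open steel cup, 68 mm across, 37 mm tall, behind the work; a bystander. Origin: centre of its underside.
- tape_roll: roll of paper tape lying flat, 66 mm across, 26 mm tall, on the right; a bystander. Origin: centre of its underside.
- hex_key: small bent hex key lying flat, 32 x 77 x 8 mm, behind the work; a bystander. Origin: centre of its underside.
- gauze_pack: flat paper gauze pack, 62 x 75 x 11 mm, on the right; a bystander. Origin: centre of its underside.
- specimen_jar: specimen jar with a screw lid, 40 mm across, 52 mm tall, behind the work; a bystander. Origin: centre of its underside.

How it is judged:
By the outcome, as a careful person would: the job done as asked, in the order asked, and still so for the second after the job is handed in, while the arm keeps its last pose, push and grip.
It also fails if it takes over 48 s, if anything falls off the work surface, if the arm or the gripper's body presses on something with over 40 N, if the wrist force passes 120 N, or if a joint passes its speed limit or range.

## Working session

There is one attempt and no reset: what is moved stays moved. The work goes in short steps, Python scripts to look and compute and a shell command to move; the robot and the scene stay as the last step left them, time stands still between calls to the robot, and variables do not carry over. Pictures are saved under pics/ and viewed, at most 10 in all, crops included, and the job is handed in when it is done.

```bash
mkdir -p pics
cat > h.py <<'E'
import numpy as np,cv2
from plant import robot
from scipy.spatial.transform import Rotation as R
def cap(n,f=None):
    s=robot.state(); c=robot.capture(n); c["s"]=s
    if n=="wrist":
        q=s["orientation"];T=np.eye(4);T[:3,:3]=R.from_quat([q[1],q[2],q[3],q[0]]).as_matrix();T[:3,3]=s["position"]
        c["c2w"]=T@np.array(c["hand_eye"])
    else: c["c2w"]=np.linalg.inv(np.array(c["world_to_cam"]))
    if f: cv2.imwrite(f,cv2.cvtColor(c["image"],cv2.COLOR_RGB2BGR))
    return c
def ray(c,u,v):
    p=cv2.undistortPoints(np.array([[[u,v]]],float),np.array(c["K"],float),np.array([c["k1"],0,0,0.]))[0,0]
    d=c["c2w"][:3,:3]@np.array([p[0],-p[1],-1]); return c["c2w"][:3,3],d
def onz(c,u,v,z):
    o,d=ray(c,u,v); return o+d*(z-o[2])/d[2]
def proj(c,P):
    p=np.linalg.inv(c["c2w"])@np.r_[P,1]; x=p[0]/-p[2];y=-p[1]/-p[2];f=1+c["k1"]*(x*x+y*y)
    return (np.array(c["K"])@[x*f,y*f,1])[:2]
def tool(s,w):
    q=s["orientation"];return R.from_quat([q[1],q[2],q[3],q[0]]).inv().apply(w)*1000
E
python3 - <<'E'
from h import *
s=robot.state();print(s)
for n in["top","side"]:
    c=cap(n,f"pics/{n}0.png");print(n,c["k1"],c["K"],c["c2w"].round(3).tolist())
E
```

```text
{'time_s': 0.0, 'joint_pos': array([-1.27949363,  0.6159027 , -0.01262379,  1.42495036,  0.00807831,
        1.10344104, -0.04041216]), 'qvel': array([ 0.00116603,  0.00073244, -0.00028702,  0.00110281, -0.00063444,
        0.00150021, -0.00056427]), 'joint_efforts': array([-4.24729205e-04, -4.69205296e+01,  2.59074066e-01, -1.71037906e+01,
        9.97099589e-03,  9.46325774e-03,  9.34284202e-06]), 'position': array([0.20281631, 0.61660719, 0.19523195]), 'orientation': array([-2.01429067e-04,  1.58208174e-01,  9.87404889e-01, -1.31056524e-03]), 'contact_force': array([ 0.1087911 , -0.21438307,  0.26570164]), 'ft_torque': array([ 0.02616983,  0.0354497 , -0.01912191]), 'gripper_force': 0.0, 'finger_gap': 0.08551799681103806}
top 0.00924463726207228 [[541.05341817   0.         281.71967875]
 [  0.         541.05341817 208.06292345]
 [  0.           0.           1.        ]] [[0.004, 0.974, -0.227, 0.262], [-1.0, 0.004, -0.001, 0.121], [0.0, 0.227, 0.974, 1.381], [0.0, 0.0, 0.0, 1.0]]
side -0.12775868476392893 [[489.3934302    0.         284.33902442]
 [  0.         489.3934302  213.00816667]
 [  0.           0.           1.        ]] [[0.999, 0.029, -0.036, 0.505], [-0.047, 0.65, -0.759, -0.759], [0.001, 0.76, 0.65, 0.896], [0.0, 0.0, 0.0, 1.0]]
```

View pics/top0.png

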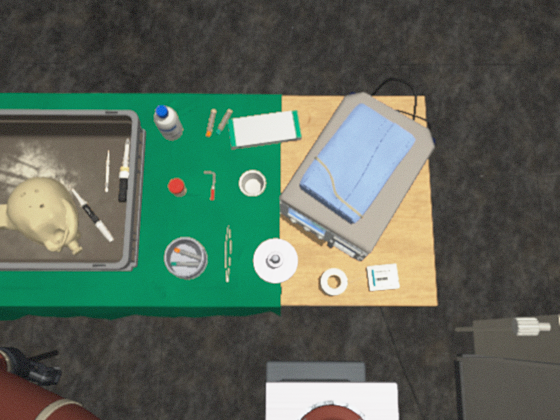

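View pics/side0.png

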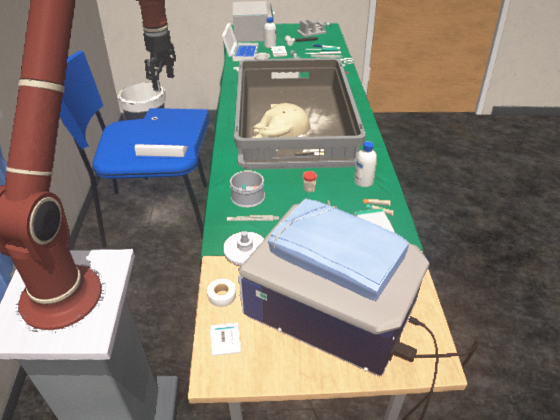

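The top view shows the canister at about (186,258), the lids at (275,261) with the post at about (274,259), the forceps between them at (228,253), and the console to the right. The side view shows the canister at (247,188) and the lids at (245,247).

Run:
```python
from h import *
c=cap("top");im=c["image"];hsv=cv2.cvtColor(im,cv2.COLOR_RGB2HSV)
# lid: bright low-sat blob; canister: non-green blob
lid=((hsv[...,1]<40)&(hsv[...,2]>170)).astype(np.uint8)
can=(~((hsv[...,0]>60)&(hsv[...,0]<95)&(hsv[...,1]>120))).astype(np.uint8)
for nm,m,(u,v),z in(("lid",lid,(275,261),.017),("can",can,(186,258),.06)):
    w=np.zeros_like(m);w[v-28:v+29,u-28:u+29]=m[v-28:v+29,u-28:u+29]
    k=max(cv2.findContours(w,cv2.RETR_EXTERNAL,cv2.CHAIN_APPROX_NONE)[0],key=cv2.contourArea)
    h=cv2.convexHull(k);(a,b),ax,an=cv2.fitEllipse(h)
    print(nm,(a,b),ax,onz(c,a,b,z),onz(c,a,b,z-.03))
print(onz(c,274,258,.065),[onz(c,228,v,0.005).round(3) for v in(225,282)])
a=im[215:300,150:320];b=cv2.resize(a,None,fx=4,fy=4,interpolation=cv2.INTER_CUBIC)
cv2.imwrite("pics/z.png",b[...,::-1])
s=cap("side");b=cv2.resize(s["image"][160:280,190:310],None,fx=5,fy=5,interpolation=cv2.INTER_CUBIC)
cv2.imwrite("pics/zs.png",b[...,::-1])
```

```text
lid (275.0426025390625, 260.2961120605469) (44.4925422668457, 44.583160400390625) [0.44429263 0.13888681 0.017     ] [ 0.44830988  0.13927204 -0.013     ]
can (185.3734130859375, 257.6691589355469) (42.02399444580078, 44.745784759521484) [0.44414379 0.35847184 0.06      ] [0.44828838 0.36385469 0.03      ]
[0.44349306 0.14085927 0.065     ] [array([0.537, 0.262, 0.005]), array([0.39 , 0.258, 0.005])]
```

View pics/z.png

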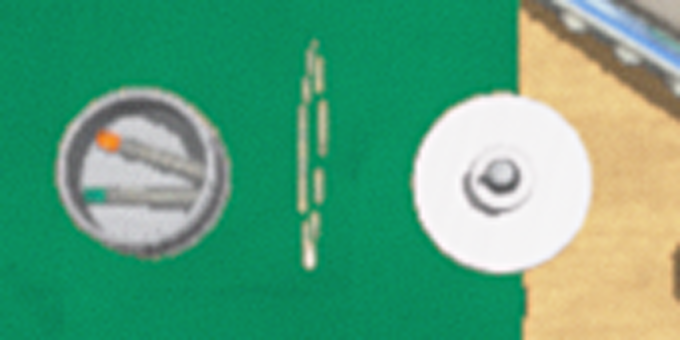

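The zoom shows a clear canister and the pair of lids with the forceps between them. I'll move above the lids next.

```bash
python3 -m creep '[-20,-20,0,0,-54,-54,0,0,-89,-89,0,0,-124,-124,0,0,-159,-159,0,0,-194,-194,0,0,-229,-229,0,0,-264,-264,0,0,-299,-299,0,0,-334,-334,0,0,-362,-363,0,0,-378,-379,0,0]'
python3 -m creep '[0,0,0,0,0,0,0,0,0,0,0,0]' 60
python3 - <<'E'
from h import *
c=cap("wrist","pics/w1.png");print(c["k1"],c["K"],np.array(c["hand_eye"]).round(3).tolist(),c["s"]["position"],c["s"]["orientation"],c["s"]["joint_pos"].round(2))
for P in([.444,.139,.065],[.444,.139,.041],[.444,.139,.017]):print(proj(c,P))
E
```

```text
time_s: 1.4
position: [0.4451, 0.135, 0.1965]
orientation: [0.0, 0.161, 0.987, -0.001]
contact_force: [-0.5, 1.3, -0.1]
finger_gap: 0.0856
gripper_force: 0.0
time_s: 1.7
position: [0.4429, 0.1411, 0.1963]
orientation: [-0.0, 0.157, 0.988, 0.0]
contact_force: [-0.6, 0.7, 1.0]
finger_gap: 0.0512
gripper_force: 0.0
-0.020452261490587344 [[292.89986215   0.         279.45417128]
 [  0.         292.89986215 205.60332096]
 [  0.           0.           1.        ]] [[0.002, 0.956, 0.292, 0.074], [1.0, -0.002, -0.0, -0.001], [0.0, 0.292, -0.956, -0.178], [0.0, 0.0, 0.0, 1.0]] [0.44294641 0.14107624 0.1963144 ] [-4.21547546e-04  1.56738675e-01  9.87639952e-01  3.68729631e-04] [-0.41  0.33  0.07  1.94 -0.03  0.87  0.94]
[278.69004469 188.89872247]
[278.73769298 184.01683847]
[278.77932096 179.7526596 ]
```

View pics/w1.png

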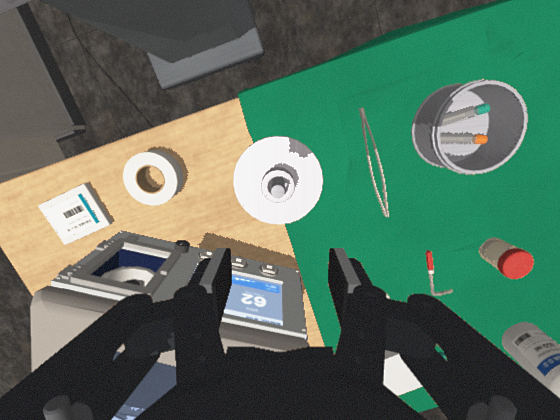

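The wrist picture shows the lids centred at about (278,180), the post top at about (278,188), and the canister at about (470,127). The prediction fits. Next I'll refine it and check the console clearance.

```bash
cat > fit.py <<'E'
from h import *
def fit(c,name,u,v,r,z,lo):
    """circle centre of a blob in window: lo(hsv)->mask"""
    hsv=cv2.cvtColor(c["image"],cv2.COLOR_RGB2HSV);m=lo(hsv).astype(np.uint8)
    w=np.zeros_like(m);cv2.circle(w,(u,v),r,1,-1);m=cv2.morphologyEx(m*w,cv2.MORPH_OPEN,np.ones((3,3)))
    k=max(cv2.findContours(m,cv2.RETR_EXTERNAL,cv2.CHAIN_APPROX_NONE)[0],key=cv2.contourArea)
    h=cv2.convexHull(k)[:,0]
    P=np.array([onz(c,a,b,z)[:2] for a,b in h])
    # algebraic circle fit
    A=np.c_[2*P,np.ones(len(P))];s=np.linalg.lstsq(A,(P**2).sum(1),rcond=None)[0]
    rad=np.sqrt(s[2]+s[0]**2+s[1]**2);print(name,s[:2].round(4),"r",rad.round(4),"res",np.abs(np.hypot(*(P-s[:2]).T)-rad).max().round(4));return s[:2]
notgreen=lambda h:~((h[...,0]>55)&(h[...,0]<95)&(h[...,1]>110))
white=lambda h:(h[...,1]<40)&(h[...,2]>140)
E
python3 - <<'E'
from fit import *
c=cap("wrist");t=cap("top")
fit(c,"lidW",278,180,52,.017,white)
fit(t,"lidT",275,261,28,.017,white)
fit(t,"canT",186,258,28,.06,notgreen)
fit(c,"canW",470,127,66,.06,notgreen)
hsv=cv2.cvtColor(c["image"],cv2.COLOR_RGB2HSV)
print("post",[onz(c,u,188,.065).round(4) for u in(272,278,284)])
print(hsv[184:194:3,264:294:2,2])
for u,v in((283,205),(362,255)):print("console",onz(t,u,v,.16).round(3),onz(t,u,v,.05).round(3))
a=cv2.resize(c["image"][125:235,215:345],None,fx=5,fy=5,interpolation=cv2.INTER_CUBIC);cv2.imwrite("pics/w1z.png",a[...,::-1])
E
```

```text
lidW [0.446  0.1369] r 0.0557 res 0.0006
lidT [0.4344 0.1839] r 0.0167 res 0.0117
canT [0.4447 0.3585] r 0.0529 res 0.0029
canW [0.445  0.3483] r 0.0568 res 0.01
post [array([0.4409, 0.1325, 0.065 ]), array([0.4429, 0.1386, 0.065 ]), array([0.4449, 0.1448, 0.065 ])]
[[244 247 107 114  92  78  96  89  85  76 129 221 150 244 241]
 [243 245  98 104 160 231 220 217 214 191  80 111 228 244 241]
 [244 246 143 104 235 226 221 219 214 211 142 113 251 242 239]
 [245 245 246 179 228 222 216 217 211 206 130 249 245 237 218]]
console [0.554 0.119 0.16 ] [0.58  0.119 0.05 ]
console [ 0.438 -0.06   0.16 ] [ 0.454 -0.077  0.05 ]
```

View pics/w1z.png

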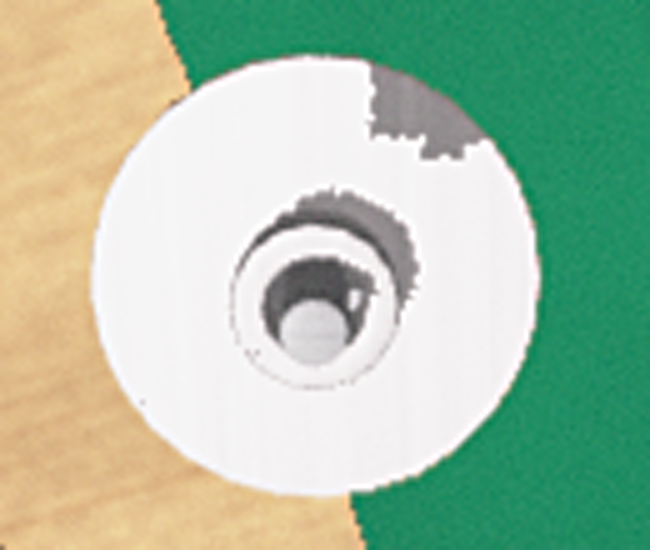

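The post top is at (277.6,191), which gives roughly (0.446, 0.137) and agrees with the lid fit. Descending.

```bash
python3 -m creep '[-4,-3,10,0,-4,-3,30,0,-4,-3,50,0,-4,-3,65,0,-4,-3,80,0,-4,-3,90,0,-4,-3,90,0,-4,-3,90,0]'
python3 - <<'E'
from h import *
c=cap("wrist","pics/w2.png");print(c["s"]["position"],[proj(c,P).round(1) for P in([.446,.137,.065],[.446,.137,.041],[.446,.137,.017])])
E
```

```text
time_s: 2.65
position: [0.4468, 0.1352, 0.1064]
orientation: [0.0, 0.158, 0.987, -0.0]
contact_force: [1.0, -0.2, 0.7]
finger_gap: 0.0515
gripper_force: 0.0
[0.44678416 0.13523311 0.1064151 ] [array([282.4, 212.2]), array([282.1, 203.5]), array([281.9, 196.3])]
```

View pics/w2.png

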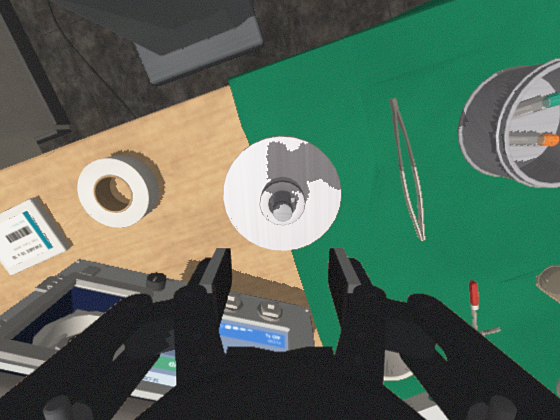

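The post top at about (283,212) and the lid centre at (282,194) match the prediction. I'll descend the rest and close.

```bash
python3 -m creep '[1,1,12,0,1,1,25,0,1,1,38,0,1,1,48,0,1,1,56,0,1,1,60,0,1,1,60,0,1,1,60,0]'
python3 -m creep '[0,0,0,0,0,0,0,0,0,0,0,0,0,0,0,0,0,0,0,0,0,0,0,0,0,0,0,0,0,0,0,0]' 0
```

```text
time_s: 3.5
position: [0.4462, 0.1366, 0.0467]
orientation: [0.0, 0.158, 0.987, 0.0]
contact_force: [0.7, 0.4, 0.1]
finger_gap: 0.0514
gripper_force: 0.0
time_s: 4.3
position: [0.446, 0.1365, 0.0464]
orientation: [-0.0, 0.158, 0.987, -0.0]
contact_force: [0.7, 0.2, 0.2]
finger_gap: -0.0001
gripper_force: 0.0
```

It closed on nothing, so I need to look.

Run:
```python
from h import *
c=cap("wrist","pics/w3.png");print(c["s"]["position"],c["s"]["contact_force"],[proj(c,P).round(1) for P in([.446,.137,.065],[.446,.137,.041],[.446,.137,.017])])
s=cap("side");t=cap("top")
a=cv2.resize(s["image"][170:270,190:290],(400,400),interpolation=cv2.INTER_CUBIC)
b=cv2.resize(t["image"][210:310,225:325],(400,400),interpolation=cv2.INTER_CUBIC)
cv2.imwrite("pics/st3.png",np.hstack([a,b])[...,::-1])
```

```text
[0.44597421 0.13647245 0.04638739] [0.66357604 0.21325898 0.24107217] [array([281.7, 245.8]), array([281.5, 230.7]), array([281.3, 218.7])]
```

View pics/w3.png

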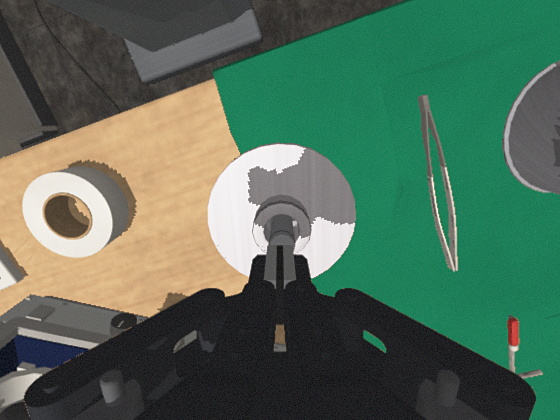

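View pics/st3.png

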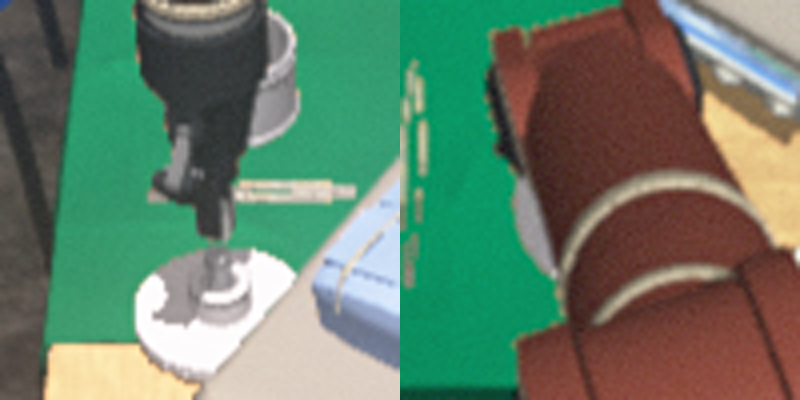

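The side view shows the fingertips just above or behind the post. I'll compute where the tips and the post really are.

Run:
```python
from h import *
s=cap("side");w=cap("wrist")
p=w["s"]["position"]
for z in(.046,.065,.08):print(z,"side",proj(s,[p[0],p[1],z]).round(1),"wrist",proj(w,[p[0],p[1],z]).round(1))
print("post at lid pos side",proj(s,[.446,.137,.065]).round(1),proj(s,[.446,.137,.041]).round(1))
from fit import *
fit(w,"lidW z17",282,212,77,.017,lambda h:h[...,1]<70)
for z in(.0,.01,.017,.03):
    q=[onz(w,208,213,z),onz(w,356,213,z)];print(z,np.linalg.norm(q[0]-q[1]),(q[0]+q[1])/2)
a=cv2.resize(w["image"][180:280,215:345],(780,600),interpolation=cv2.INTER_CUBIC);cv2.imwrite("pics/w3z.png",a[...,::-1])
```

```text
0.046 side [244.  238.9] wrist [280.7 233.8]
0.065 side [243.6 233.3] wrist [280.9 246.1]
0.08 side [243.3 228.9] wrist [281.  257.7]
post at lid pos side [243.7 233.2] [244.2 240.2]
lidW z17 [0.4469 0.1366] r 0.0564 res 0.0029
0.0 0.11936919316187092 [0.4472706  0.13727047 0.        ]
0.01 0.11403824841108456 [0.44407912 0.13822274 0.01      ]
0.017 0.11030658708553415 [0.44184508 0.13888934 0.017     ]
0.03 0.1033763589095119 [0.43769615 0.14012729 0.03      ]
```

View pics/w3z.png

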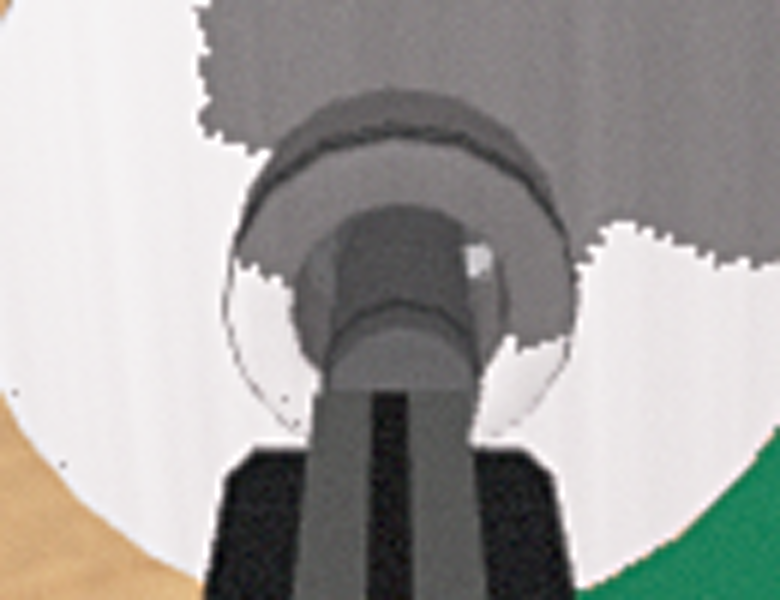

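Both views put the closed fingertips near z≈0.078, about 30 mm behind the nominal TCP and just above the post. The lid fit itself is consistent. I'll reopen, go lower in guarded steps, and close again.

```bash
python3 -m creep '[0,0,0,0,0,0,0,0,0,0,0,0,0,0,0,0,0,0,5,0,0,0,11,0,0,0,17,0,0,0,22,0,0,0,25,0,0,0,25,0]' 60
python3 -m creep '[0,0,0,0,0,0,0,0,0,0,0,0,0,0,0,0,0,0,0,0,0,0,0,0,0,0,0,0,0,0,0,0]' 0
```

```text
time_s: 5.55
position: [0.4456, 0.1363, 0.0208]
orientation: [-0.001, 0.158, 0.987, -0.0]
contact_force: [0.4, 0.0, -0.2]
finger_gap: 0.0515
gripper_force: 0.0
time_s: 6.35
position: [0.4463, 0.1369, 0.0218]
orientation: [0.0, 0.158, 0.987, 0.0]
contact_force: [-0.4, 0.9, 5.3]
finger_gap: 0.0125
gripper_force: 58.8
```

It's holding the post at 59 N. I'll lift it and check for tilt.

```bash
python3 -m creep '[0,0,-4,0,0,0,-12,0,0,0,-24,0,0,0,-38,0,0,0,-54,0,0,0,-70,0,0,0,-86,0,0,0,-100,0,0,0,-108,0,0,0,-110,0,0,0,-110,0,0,0,-110,0]'
python3 - <<'E'
from h import *
c=cap("wrist");s=cap("side")
a=c["image"][120:320,180:380];b=s["image"][140:260,190:310]
print(c["s"]["contact_force"].round(2),c["s"]["ft_torque"].round(2))
cv2.imwrite("pics/l4.png",np.hstack([cv2.resize(a,(400,400)),cv2.resize(b,(400,400),interpolation=cv2.INTER_CUBIC)])[...,::-1])
E
```

```text
time_s: 7.55
position: [0.4452, 0.1362, 0.1307]
orientation: [-0.001, 0.158, 0.987, -0.001]
contact_force: [-0.2, -0.5, -4.6]
finger_gap: 0.0123
gripper_force: 58.7
[-0.2  -0.53 -4.6 ] [ 0.02 -0.04 -0.02]
```

View pics/l4.png

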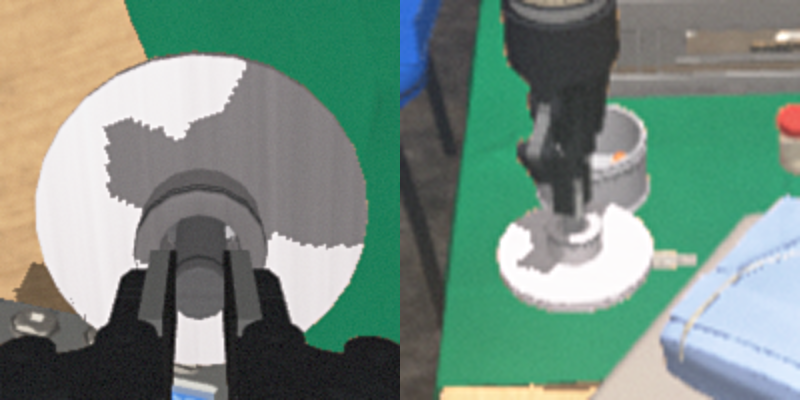

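The pair is held level, carrying both lids. That was the tenth picture, so I'll go by numbers from here. I'll move partway to the canister and fit its rim, using only the side far from the camera, along with the held lid's centre.

```bash
python3 -m creep '[2,6,0,0,7,20,0,0,13,38,0,0,19,57,0,0,25,76,0,0,30,92,0,0,34,103,0,0,36,108,0,0,36,108,0,0,36,108,0,0]'
cat >> fit.py <<'E'
from scipy.optimize import least_squares
def rim(c,name,g,z=.06,r=.05,mask=notgreen,win=.075,half=80,excl=None):
    """known-radius circle at height z; contour points on the side away from the camera"""
    m=mask(cv2.cvtColor(c["image"],cv2.COLOR_RGB2HSV)).astype(np.uint8)
    th=np.linspace(0,2*np.pi,60);g=np.array(g,float)
    W=np.zeros_like(m);cv2.fillPoly(W,[np.array([proj(c,[g[0]+win*np.cos(t),g[1]+win*np.sin(t),z]) for t in th]).astype(np.int32)],1)
    k=[x[:,0] for x in cv2.findContours(cv2.morphologyEx(m*W,cv2.MORPH_OPEN,np.ones((3,3))),cv2.RETR_EXTERNAL,cv2.CHAIN_APPROX_NONE)[0]]
    P=np.array([onz(c,a,b,z)[:2] for a,b in np.vstack(k)]);away=g-c["c2w"][:2,3];away/=np.linalg.norm(away)
    d=P-g;n=np.linalg.norm(d,axis=1);P=P[(d@away/n>np.cos(np.radians(half)))&(abs(n-r)<.015)]
    o=least_squares(lambda q:np.hypot(*(P-q).T)-r,g,loss="soft_l1",f_scale=.001)
    print(name,o.x.round(4),"n",len(P),"medres",np.median(abs(np.hypot(*(P-o.x).T)-r)).round(4));return o.x
E
python3 - <<'E'
from fit import *
c=cap("wrist","pics/a.png");t=cap("top","pics/b.png");s=cap("side","pics/c.png");p=c["s"]["position"];print(p,c["s"]["contact_force"])
for cc,n in((c,"W"),(t,"T"),(s,"S")):
  for half in(60,85):
    try: rim(cc,n,[.445,.359],half=half)
    except Exception as e:print(n,e)
# held lid, top plane z .017+lift
zl=.017+p[2]-.0215
w=lambda h:(h[...,1]<45)&(h[...,2]>90)
for dz in(-.003,0,.003): fit(c,"lid",*[int(x) for x in proj(c,[p[0],p[1],zl])],100,zl+dz,w)
E
```

```text
time_s: 8.65
position: [0.4455, 0.2492, 0.1313]
orientation: [-0.0, 0.159, 0.987, -0.001]
contact_force: [0.1, -0.9, -3.0]
finger_gap: 0.0126
gripper_force: 58.7
[0.44550346 0.2491709  0.1312888 ] [ 0.13531454 -0.91651948 -3.02143931]
W [0.4474 0.3592] n 113 medres 0.0004
W [0.4472 0.3592] n 156 medres 0.0006
T [0.4477 0.3617] n 39 medres 0.0007
T [0.4477 0.3617] n 46 medres 0.0007
S [0.4491 0.3637] n 23 medres 0.0018
S [0.447  0.3649] n 35 medres 0.0023
lid [0.4434 0.253 ] r 0.0588 res 0.0097
lid [0.4423 0.2533] r 0.0579 res 0.0096
lid [0.4412 0.2536] r 0.0569 res 0.0094
```

```bash
python3 -m creep '[2,6,0,0,6,18,0,0,11,32,0,0,15,43,0,0,16,47,0,0,16,47,0,0,16,47,0,0]'
python3 - <<'E'
from fit import *
c=cap("wrist","pics/d.png");p=c["s"]["position"];print(p,c["s"]["contact_force"].round(1),c["s"]["orientation"])
for half in(40,60,80): rim(c,"W",[.447,.360],half=half)
zl=.017+p[2]-.0215
m=lambda h:(h[...,1]<60)&(h[...,2]>70)
P=p[:2]+[0,.0005]
for half in (100,180):
  rim(c,"lid notgreen",P,z=zl,r=.056,win=.07,half=half); rim(c,"lid grey",P,z=zl,r=.056,mask=m,win=.07,half=half)
E
```

```text
time_s: 9.5
position: [0.4449, 0.2993, 0.1312]
orientation: [-0.0, 0.158, 0.987, -0.001]
contact_force: [0.2, 0.2, -4.4]
finger_gap: 0.012
gripper_force: 58.8
[0.44493304 0.29933055 0.13120527] [ 0.2  0.2 -4.4] [-9.27253509e-05  1.58339788e-01  9.87384481e-01 -6.24036346e-04]
W [0.4483 0.3589] n 74 medres 0.0005
W [0.4483 0.3589] n 93 medres 0.0004
W [0.4484 0.3588] n 112 medres 0.0004
lid notgreen [0.455  0.2964] n 358 medres 0.0042
lid grey [0.4403 0.3014] n 278 medres 0.0025
lid notgreen [0.4451 0.2999] n 620 medres 0.0031
lid grey [0.4398 0.3058] n 585 medres 0.005
```

```bash
cat >> fit.py <<'E'
def radial(c,name,g,z,r,span=.006):
    """sub-pixel edge grey->green along radii at height z, known-radius fit"""
    S=cv2.GaussianBlur(cv2.cvtColor(c["image"],cv2.COLOR_RGB2HSV)[...,1].astype(np.float32),(3,3),0);pts=[]
    rr=np.arange(r-span,r+span,.0003)
    for t in np.radians(np.arange(0,360,2)):
        q=np.array([proj(c,[g[0]+a*np.cos(t),g[1]+a*np.sin(t),z]) for a in rr],np.float32)
        v=cv2.remap(S,q[:,:1],q[:,1:],cv2.INTER_LINEAR)[:,0]
        if v[:4].mean()<70 and v[-4:].mean()>130:
            i=np.argmax(np.diff(v));pts.append([g[0]+rr[i]*np.cos(t),g[1]+rr[i]*np.sin(t)])
    P=np.array(pts);a=np.degrees(np.arctan2(*(P-g).T[::-1])).round()
    o=least_squares(lambda q:np.hypot(*(P-q).T)-r,g,loss="soft_l1",f_scale=.0005)
    print(name,o.x.round(4),"n",len(P),a.min(),a.max(),"medres",np.median(abs(np.hypot(*(P-o.x).T)-r)).round(4));return o.x
E
python3 - <<'E'
from fit import *
c=cap("wrist");p=c["s"]["position"];zl=.017+p[2]-.0215
L=p[:2]
for dz in(-.004,0,.004):L=radial(c,f"lid{dz}",L,zl+dz,.056)
K=radial(c,"can",np.array([.448,.359]),.06,.05)
K=rim(c,"can",[.448,.359],half=50)
print("move lid->can world",K-L,"tool",tool(c["s"],np.r_[K-L,0]).round(1))
E
```

```text
lid-0.004 [0.4457 0.2977] n 110 -178.0 180.0 medres 0.0007
lid0 [0.4445 0.2991] n 108 -178.0 180.0 medres 0.0002
lid0.004 [0.4434 0.3008] n 111 -178.0 180.0 medres 0.0007
can [0.4476 0.3589] n 107 -178.0 180.0 medres 0.0007
can [0.4483 0.359 ] n 83 medres 0.0005
move lid->can world [0.00489795 0.05815964] tool [13.6 56.8 -0.1]
```

The lid sits on the tool axis. The canister is at about (0.448, 0.3595). I'll move over it and lower to just above the rim.

```bash
python3 -m creep '[2,8,0,0,6,23,0,0,10,38,0,0,14,51,0,0,15,57,0,0,15.5,58.5,0,0,15.5,58.5,8,0,15.5,58.5,20,0,15.5,58.5,32,0,15.5,58.5,40,0,15.5,58.5,43,0,15.5,58.5,43,0]'
python3 -m creep '[0,0,0,0,0,0,0,0,0,0,2,0,0,0,4,0,0,0,6,0,0,0,7,0,0,0,7,0]'
```

```text
time_s: 10.8
position: [0.4483, 0.3599, 0.0876]
orientation: [-0.001, 0.158, 0.987, -0.001]
contact_force: [-0.4, -0.9, -4.6]
finger_gap: 0.0124
gripper_force: 58.8
time_s: 11.5
position: [0.4484, 0.3602, 0.0811]
orientation: [-0.0, 0.158, 0.987, -0.0]
contact_force: [0.6, 1.0, -4.3]
finger_gap: 0.0121
gripper_force: 58.8
```

```bash
python3 -m creep '[0,0,1,0,0,0,2,0,0,0,3,0,0,0,4,0,0,0,4,0,0,0,4,0]'
python3 -m creep '[0,0,1,0,0,0,2,0,0,0,3,0,0,0,3,0,0,0,3,0]'
```

```text
time_s: 12.1
position: [0.4486, 0.3604, 0.0774]
orientation: [-0.0, 0.158, 0.987, 0.0]
contact_force: [0.4, -0.4, -3.9]
finger_gap: 0.0123
gripper_force: 58.8
time_s: 12.6
position: [0.4485, 0.3604, 0.0743]
orientation: [-0.0, 0.158, 0.987, 0.0]
contact_force: [1.3, -0.9, -4.5]
finger_gap: 0.0127
gripper_force: 58.8
```

```bash
python3 -m creep '[0,0,1,0,0,0,2,0,0,0,2,0,0,0,2,0]'
python3 -m creep '[0,0,1,0,0,0,1.5,0,0,0,1.5,0,0,0,1.5,0]'
```

```text
time_s: 13.0
position: [0.4486, 0.3604, 0.0724]
orientation: [0.0, 0.158, 0.987, 0.0]
contact_force: [0.9, 0.4, -4.2]
finger_gap: 0.0127
gripper_force: 58.8
time_s: 13.4
position: [0.4487, 0.3609, 0.0718]
orientation: [0.0, 0.158, 0.987, 0.001]
contact_force: [-1.5, 0.6, 5.3]
finger_gap: 0.0123
gripper_force: 59.9
```

```bash
python3 -m creep '[0,0,0.6,0,0,0,0.6,0,0,0,0.6,0]'
```

```text
time_s: 13.7
position: [0.4487, 0.3609, 0.0718]
orientation: [0.0, 0.158, 0.987, 0.001]
contact_force: [-2.8, -0.7, 8.9]
finger_gap: 0.0125
gripper_force: 60.2
```

Firm contact at TCP z 0.0718, as predicted for home. I'll open, and check the palm's position from the earlier wrist picture before going lower on the collar.

```bash
python3 -m creep '[0,0,0,0,0,0,0,0,0,0,-0.5,0,0,0,-0.5,0,0,0,-0.5,0,0,0,-0.5,0,0,0,-0.5,0]' 80
python3 - <<'E'
from fit import *
c=cap("wrist","pics/e.png");p=c["s"]["position"]
def pt(x,y,z):
    T=np.linalg.inv(np.array(c["hand_eye"]));q=T@[x,y,z,1];a=q[0]/-q[2];b=-q[1]/-q[2];f=1+c["k1"]*(a*a+b*b);return (np.array(c["K"])@[a*f,b*f,1])[:2].round(0)
for z in(-.073,-.105):print("body edge",z,pt(.038,0,z),pt(.0425,0,z))
for z in(0,-.01,-.02,-.03,-.04):print("tip",z,pt(.011,.0257,z),pt(0,.0257,z))
im=c["image"];print("col 280 V",[(v,int(im[v,280].max())) for v in range(200,420,12)])
L=radial(c,"lid on can",p[:2],.067,.056);radial(c,"lid on can+3mm",p[:2],.070,.056)
print(L-p[:2])
E
```

```text
time_s: 14.4
position: [0.4486, 0.3603, 0.0707]
orientation: [-0.0, 0.158, 0.987, -0.0]
contact_force: [-0.2, 0.2, 0.9]
finger_gap: 0.0685
gripper_force: 0.0
body edge -0.073 [282. 215.] [282. 203.]
body edge -0.105 [283. 253.] [283. 237.]
tip 0 [321. 218.] [320. 234.]
tip -0.01 [323. 224.] [322. 240.]
tip -0.02 [325. 230.] [325. 247.]
tip -0.03 [328. 236.] [327. 255.]
tip -0.04 [331. 244.] [330. 263.]
col 280 V [(200, 153), (212, 107), (224, 140), (236, 96), (248, 69), (260, 118), (272, 114), (284, 245), (296, 245), (308, 145), (320, 145), (332, 145), (344, 143), (356, 34), (368, 41), (380, 43), (392, 46), (404, 42), (416, 39)]
lid on can [0.4484 0.3599] n 155 -178.0 180.0 medres 0.0003
lid on can+3mm [0.4476 0.3604] n 155 -178.0 180.0 medres 0.0011
[-0.00015811 -0.0004557 ]
```

The lid fits exactly at its home height, and the palm sits well back. Lowering around the collar, guarded.

```bash
python3 -m creep '[0,0,4,0,0,0,10,0,0,0,16,0,0,0,22,0,0,0,26,0,0,0,28,0,0,0,28,0,0,0,28,0]'
python3 -m creep '[0,0,1,0,0,0,2,0,0,0,3,0,0,0,3,0,0,0,3,0]'
```

```text
time_s: 15.25
position: [0.4487, 0.3605, 0.0429]
orientation: [0.0, 0.158, 0.987, 0.0]
contact_force: [-0.3, -0.8, 0.1]
finger_gap: 0.0683
gripper_force: 0.0
time_s: 15.75
position: [0.4485, 0.3604, 0.0398]
orientation: [-0.0, 0.158, 0.987, -0.0]
contact_force: [0.3, 0.4, -0.2]
finger_gap: 0.0686
gripper_force: 0.0
```

```bash
python3 -m creep '[0,0,0,0,0,0,0,0,0,0,0,0,0,0,0,0,0,0,0,0,0,0,0,0,0,0,0,0,0,0,0,0]' 0
```

```text
time_s: 16.55
position: [0.4488, 0.3606, 0.0402]
orientation: [0.0, 0.158, 0.987, 0.0]
contact_force: [-1.0, -0.4, 4.7]
finger_gap: 0.0377
gripper_force: 60.8
```

The gap of 37.7 mm means it's on the collar. Lifting slowly and straight up.

```bash
python3 -m creep '[0,0,-1,0,0,0,-3,0,0,0,-5,0,0,0,-8,0,0,0,-11,0,0,0,-14,0,0,0,-15,0,0,0,-15,0]'
python3 - <<'E'
from h import *
F=[]
for i in range(6):
    robot.capture("top");s=robot.state();F.append(s["contact_force"])
print(np.mean(F,0).round(2),s["position"])
E
```

```text
time_s: 17.35
position: [0.4487, 0.3605, 0.0551]
orientation: [0.0, 0.158, 0.987, 0.0]
contact_force: [0.7, -1.1, -1.1]
finger_gap: 0.0374
gripper_force: 60.2
[ 0.51 -0.02 -1.66] [0.44844713 0.36032815 0.05466618]
```

The weight of about 1.5 N means it's the outer lid only. Continuing up.

```bash
python3 -m creep '[0,0,-5,0,0,0,-12,0,0,0,-20,0,0,0,-28,0,0,0,-36,0,0,0,-44,0,0,0,-52,0,0,0,-60,0,0,0,-68,0,0,0,-74,0,0,0,-77,0,0,0,-78,0]'
python3 -m creep '[0,0,-5,0,0,0,-10,0,0,0,-12,0,0,0,-12,0,0,0,-12,0,0,0,-12,0]'
python3 - <<'E'
from fit import *
c=cap("wrist","pics/f.png");s=cap("side","pics/g.png");p=c["s"]["position"];print(p,c["s"]["contact_force"])
zl=.067+p[2]-.040
for dz in(-.004,0,.004):radial(c,f"outer{dz}",p[:2],zl+dz,.056)
# side view: where do grey/steel things lie along the column of the canister/post?
for z in(.06,.064,.115,.056+p[2]-.04,zl,.091+p[2]-.04):print(round(z,3),proj(s,[.4485,.36,z]).round(1))
hsv=cv2.cvtColor(s["image"],cv2.COLOR_RGB2HSV);u=int(proj(s,[.4485,.36,.09])[0])
for du in(-8,-4,0,4,8):print(u+du,[(v,int(hsv[v,u+du,1]),int(hsv[v,u+du,2])) for v in range(140,206,3)])
E
```

```text
time_s: 18.85
position: [0.4486, 0.3604, 0.1332]
orientation: [0.0, 0.158, 0.987, 0.0]
contact_force: [0.5, -0.1, -1.6]
finger_gap: 0.0371
gripper_force: 60.2
time_s: 19.45
position: [0.4484, 0.3602, 0.1446]
orientation: [-0.0, 0.158, 0.987, -0.0]
contact_force: [-0.1, -0.5, -1.1]
finger_gap: 0.0373
gripper_force: 60.2
[0.44837407 0.36024507 0.14456645] [-0.11224898 -0.49493341 -1.09556577]
outer-0.004 [0.4489 0.3591] n 135 -178.0 180.0 medres 0.0009
outer0 [0.4477 0.3593] n 132 -178.0 180.0 medres 0.0005
outer0.004 [0.4458 0.3591] n 130 -178.0 180.0 medres 0.0017
0.06 [245.9 181.1]
0.064 [245.9 180. ]
0.115 [245.  165.2]
0.161 [244.2 151.4]
0.172 [244. 148.]
0.196 [243.5 140.5]
237 [(140, 0, 87), (143, 3, 97), (146, 9, 117), (149, 12, 151), (152, 8, 156), (155, 8, 225), (158, 3, 253), (161, 15, 169), (164, 164, 157), (167, 171, 163), (170, 153, 158), (173, 8, 127), (176, 2, 126), (179, 2, 126), (182, 4, 123), (185, 8, 194), (188, 3, 230), (191, 2, 134), (194, 2, 139), (197, 2, 142), (200, 0, 139), (203, 8, 169)]
241 [(140, 13, 58), (143, 13, 61), (146, 9, 54), (149, 2, 121), (152, 1
[... 586 characters left out ...]
57), (203, 3, 159)]
249 [(140, 1, 255), (143, 10, 210), (146, 14, 182), (149, 15, 185), (152, 2, 254), (155, 2, 253), (158, 4, 252), (161, 24, 202), (164, 11, 142), (167, 15, 135), (170, 6, 133), (173, 2, 123), (176, 2, 119), (179, 0, 118), (182, 8, 126), (185, 3, 230), (188, 3, 230), (191, 2, 132), (194, 4, 138), (197, 2, 161), (200, 3, 161), (203, 5, 158)]
253 [(140, 16, 195), (143, 1, 255), (146, 2, 254), (149, 2, 253), (152, 2, 253), (155, 2, 253), (158, 8, 237), (161, 21, 193), (164, 13, 136), (167, 12, 133), (170, 84, 142), (173, 2, 123), (176, 0, 124), (179, 0, 126), (182, 2, 129), (185, 4, 231), (188, 3, 227), (191, 0, 128), (194, 8, 156), (197, 2, 157), (200, 5, 162), (203, 3, 161)]
```

The post (top at about row 164, predicted 165) and the closed inner plate stay in place. The outer lid has risen about 104 mm and is level. Handing in.

```bash
python3 -c "
from plant import robot
print(robot.sign_off())"
```

```text
the job is handed in; nothing more can be done
None
```

Job handed in: the camera and force checks put the inner lid fully home on the canister, with the outer lid held level about 45 mm clear above its post.

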